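# Weigh a vial on the spring balance and mark the reading

### The arm

A 6-joint arm with a two-finger parallel gripper is mounted at the origin on a cart in front of the work surface, level with it; the furniture and walls round the work are solid. World frame = base frame: x ahead of the robot, y to its left, z up, the work surface at z = 0. Lengths are in m, angles in degrees, forces in N, time in s.
With the tool pointing down it reaches from about 0.4 to 0.825 m from the base axis. Payload 7 kg.
Tool frame: the origin (TCP) lies on the centre line of the jaws, within the pads' length; the fingertips stand 22 mm ahead of it and the grasp point (between the pads) lies 3 mm ahead of it; z points along the fingers, y is the line along which they close (so a half turn about z gives the same grasp; the last joint's range is limited). The gripper opens to 88 mm and grips with 3 to 60 N. Pads are 19 mm wide; open, the fingers measure 130 mm over their backs; the gripper's body (78 mm by 193 mm) begins 47 mm behind the grasp point.
Start: joints at [-49.326, 20.546, 0.682, 0, -70.136, -16.507], TCP at [0.276, -0.616, 0.249] pointing down, gripper open.
Joint ranges: [-176.03, 176.03], [-82.01, 121.73], [-58.28, 71.71], [-173.87, 95.51], [-174.79, -0.11], [-173.66, 173.66]. Speed limits (degrees/s): [136.94, 136.94, 172.46, 180, 180, 180].

### API

Orientations are given as [roll, pitch, yaw] about the fixed x, y, z axes, in that order (R = Rz(yaw) Ry(pitch) Rx(roll)).
In Python, from plant import get_state, cams, r gives the robot as it stands.
- The arm moves only by the tool apply_moves, never from a script. Its argument "targets" is a list of rows, each an object with "dp": the shift along the world's x, y, z in m, a list of three; "yaw": the turn about the world's z in degrees. In form: [{"dp": [x, y, z], "yaw": yaw}, ...]. A call has 1 to 20 rows; each row is the pose to reach, as a shift and turn from the pose commanded when the call began; what a row does not reach only later rows make up. A row lasts 1/12 s, in which the tool goes at most 41.7 mm and 7.16 degrees, less where a joint would pass 70% of its speed; a pose out of reach is approached as far as the arm can. A call with a gripper value outside its range is refused whole. "grip" is the gripper command: -1 is fully open, 1 is shut, values between are in proportion, set as the call begins (left out, the last holds). The fingers move at their own pace and stop on an object; "squeeze" is the grip in N (left out, the last holds). Time passes only in rows, so rows that repeat a pose let the fingers close. It gives the time, the measured TCP pose, the force, the opening and the grip force at its end, in the units of the state.
- get_state(): the state, without advancing time (a new reading comes with each control period).
- cams.capture(name): name is "scene" or "top"; returns a dict with "image" (480x640x3 uint8, red, green, blue), "range_z" (480x640 float32, m along the optical axis (not along the pixel's ray), 0 where there is no reading), "fx", "fy", "cx", "cy" (pixels), "k1" (the pictures are not rectified: a ray, as slopes to the right and down, at radius r is drawn at 1 + k1 r^2 times it, then the intrinsics apply), "R" (3x3) and "t" (3): a world point X has camera coordinates R X + t. Camera axes: x right, y down, z forward; pixel columns grow to the right and rows downward; lengths in m; the calibration is good to about 2 mm. A picture is of the moment at which its call begins.
- r.close_job(): hands the job in; it is judged then, once.
The state is a dict: "time_s": time; "joints": joint angles; "qd": joint speeds; "joint_torque": joint torques, N m; "tcp_pos": TCP position; "eef_rot": TCP orientation; "contact_force": force on the tool from outside, world axes, zero at the start; "moment": the same for the moment, N m; "gripper_width": finger opening in m; "gripper_force": force on a finger pad.
Only numpy, scipy, OpenCV 4.12 (cv2) and the standard library are available. Lean on these libraries where they do the work, as an engineer would, in place of code of your own. Each camera call takes 0.05 s, during which the arm holds its last target. There are 200 camera calls.

### The job

Stand the white-capped vial upright in one of the two cups of the aluminium carrier, then hang the carrier by its arch on the hook of the spring balance, letting its weight down slowly so that the hook never drops or jumps, and let go so that it hangs free and still. Then slide the upright steel rider along the scale on top of the balance until it stands in line with the settled pointer. Leave the other things on the bench where they are.

Things in the scene. Friction and masses are not known exactly. Their poses are not given: they have to be found in the camera images.
- vial: Loose glass vial with a white cap, round, 31 mm across its body (grip it about 70 mm up or lower; it narrows above to the 23 mm cap), 114 mm tall, 45 to 85 g. Origin: centre of its underside; z runs up the vial.
- carrier: Loose carrier, 0.27 to 0.47 kg: aluminium tray 170 (its x) by 76 mm, 6 mm thick, alike at both ends, a round cup at each; across the middle, in its y-z plane, an arch of 8 mm steel rod: legs at y = +-33 mm, 138 mm high, a roof-shaped bar peaking at 160 mm (rod centre). On the peak a black grip block, 22 (x) by 14 mm (y), from 160 to 202 mm. Origin: centre of the tray's underside, z up.
- carrier_grip (a point): Point on the carrier's axis in the black grip block, 186 mm above the carrier's underside, 16 mm below the block's top.
- carrier_bar (a point): Underside of the arch's peak, 156 mm above the carrier's underside: the place that rests on the hook.
- cup_a (a point): Centre of the inner floor (8 mm above the underside) of the cup at the carrier's x = -62 mm. Cup: inner diameter 39 mm, widening to 46 mm at the rim, rim 43 mm above the carrier's underside.
- cup_b (a point): The same for the cup at the carrier's x = +62 mm.
- stand: Fixed spring balance, hook towards the robot. Origin: on the worktop straight below the hook's saddle; its x points from the hook's tip to the column. Base 12 mm thick, x = -45 to 195 mm, 130 mm wide; column front at x = 120 mm; head 170 mm wide (y), x = 115 to 185 mm, with the white scale on top at z = 265 mm. Scale readings grow towards the stand's -y.
- hook_saddle (a point): Top of the 8 mm hook rod in the saddle, 224 mm above the worktop unloaded; sinks with the load. The rod runs along the stand's x: arm from the column, its top 14 mm above the saddle, a V dip about 45 mm wide, then the free tip 22 mm in front (-x), 14 mm above the saddle. The arch goes over the tip from the front, rod through the arch, then down into the dip.
- scale_hook (a joint): How far the hook is pulled down, m: 0 unloaded, 0.048 at its stop. Spring 160 N/m, moderately damped. Carrier and vial pull it down about 18 to 34 mm.
- pointer (a joint): Pointer's travel along the scale towards the stand's -y, m: always twice the hook's travel.
- pointer_tip (a point): Tip of the flat black pointer, which lies low (5 mm high) on the front (robot side) half of the white scale. At travel 0 it is at the stand's y = +60 mm.
- rider (a joint): Rider's travel along the same scale, same direction and zero as the pointer, m, 0 to 0.122: equal to the pointer when in line. Starts at 0.085 to 0.115, beyond any pointer reading; slides stiffly (about 1.2 N) and stays where it is left; can be pushed at the tab's side.
- rider_top (a point): Centre of the top of the rider's upright steel tab, on the rear half of the scale, 12 mm behind the pointer's tip (stand's x = 165 mm). Tab: 8 mm along the scale, 14 mm across it, top 38 mm above the white scale, on a foot 12 mm along the scale and 8 mm high.
- dropper: Small dropper bottle with red teat, 30 mm across, 86 mm tall; loose, leave it.
- small_beaker: Small glass beaker, 59x62 mm, 72 mm tall; loose, leave it.
- bulb: Rubber bulb, 40 mm across, 98 mm tall; loose, leave it.

How it is judged:
By the outcome, as a careful person would: the job done as asked, in the order asked, and still so for the second after the job is handed in, with the robot touching nothing.
It also fails if it takes over 72 s, if anything falls off the work surface, if the arm or the gripper's body presses on something with over 40 N, if the wrist force passes 120 N, or if a joint passes its speed limit or range.

## Working session

There is one attempt and no reset: what is moved stays moved. The work goes in short steps, Python scripts to look and compute and a tool call to move; the robot and the scene stay as the last step left them, time stands still between calls to the robot, and variables do not carry over. Pictures are saved under pics/ and viewed, at most 10 in all, crops included, and the job is handed in when it is done.

Besides the shell and the picture viewer there is one more tool, called by a JSON object that holds its "method" and its "body", one argument or row to a line. apply_moves: Moves the arm, as the interface text tells. Its arguments: {"type":"object","properties":{"targets":{"type":"array","items":{"type":"object","properties":{"dp":{"type":"array","items":{"type":"number"}},"yaw":{"type":"number"}}}},"grip":{"type":"number"},"squeeze":{"type":"number"}},"required":["targets"]}

```bash
mkdir -p pics; ls; cat > h.py <<'E'
import numpy as np, cv2
from plant import get_state, cams, r
def cap(n):
    c=cams.capture(n); return c
def cloud(c):
    v,u=np.mgrid[0:480,0:640]
    x=(u-c['cx'])/c['fx']; y=(v-c['cy'])/c['fy']
    X,Y=x.copy(),y.copy()
    for _ in range(8):
        k=1+c['k1']*(X*X+Y*Y); X,Y=x/k,y/k
    z=c['range_z']; P=np.stack([X*z,Y*z,z],-1)
    W=(P-np.array(c['t']))@np.array(c['R'])
    W[z<=0]=np.nan
    return W
def ray(c,u,v):
    x=(u-c['cx'])/c['fx']; y=(v-c['cy'])/c['fy']; X,Y=x,y
    for _ in range(8):
        k=1+c['k1']*(X*X+Y*Y); X,Y=x/k,y/k
    R=np.array(c['R']); return -R.T@np.array(c['t']), R.T@np.array([X,Y,1])
def atz(c,u,v,z):
    o,d=ray(c,u,v); return o+d*(z-o[2])/d[2]
def proj(c,X):
    p=np.array(c['R'])@np.array(X)+np.array(c['t']); x,y=p[:2]/p[2]; k=1+c['k1']*(x*x+y*y)
    return c['fx']*x*k+c['cx'], c['fy']*y*k+c['cy']
E
python3 - <<'E'
from h import *
for n in('scene','top'):
    c=cap(n); cv2.imwrite(f'pics/{n}0.png',c['image'][...,::-1]); np.save(f'{n}0.npy',c,allow_pickle=True)
    print(n,c['fx'],c['cx'],c['k1'],-np.array(c['R']).T@c['t'], c['R'][2])
print(get_state())
E
```

```text
pics
scene 505.4673127834727 322.84016375718795 0.013797071776396745 [-0.11041294  0.81691558  1.07016844] [ 0.46133313 -0.57767399 -0.67339773]
top 479.5724489737876 323.3645860156208 -0.11012913308296285 [0.43325841 0.07677514 1.52051159] [ 0.06993627 -0.01828803 -0.99738381]
{'time_s': 0.1, 'joints': array([-4.93272348e+01,  2.05875400e+01,  6.39600968e-01, -1.63602040e-02,
       -7.01354603e+01, -1.65072576e+01]), 'qd': array([-0.02112709, -0.11155155,  0.18478263,  0.0169122 , -0.03675863,
       -0.04086163]), 'joint_torque': array([-1.96507171e-03, -5.84161627e+01,  2.93752134e+01,  7.01552331e+00,
        1.01539999e-02, -5.56078805e-05]), 'tcp_pos': array([ 0.27614308, -0.61549814,  0.24772271]), 'eef_rot': array([ 1.79915668e+02, -8.95224122e-03, -1.55840056e+02]), 'contact_force': array([-0.67911763, -0.38475691, -0.33125451]), 'moment': array([ 0.02292868, -0.01343798,  0.02223583]), 'gripper_force': 0.0, 'gripper_width': 0.08796054822348942}
```

View pics/scene0.png

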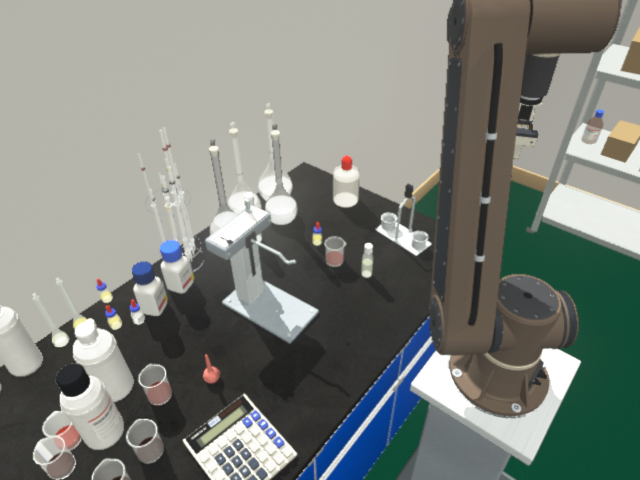

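View pics/top0.png

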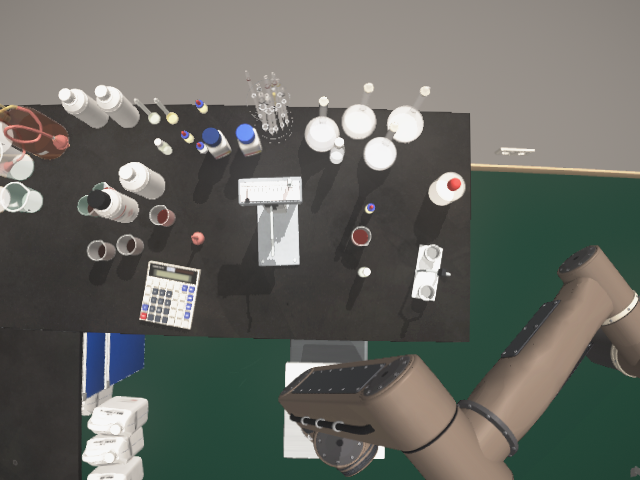

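The scene view shows the vial at (367,262), the carrier at (405,232) with its grip at (408,190), and the stand's hook tip at (292,262). In the top view the vial cap is at (364,271), the carrier tray at (427,272), the stand base at (278,235) and the head at (270,191).

```bash
python3 - <<'E'
from h import *
L=lambda n:np.load(n+'0.npy',allow_pickle=True).item()
t=L('top'); s=L('scene'); Wt=cloud(t); Ws=cloud(s)
allp=np.concatenate([Wt.reshape(-1,3),Ws.reshape(-1,3)]); col=np.concatenate([t['image'].reshape(-1,3),s['image'].reshape(-1,3)]).astype(int)
src=np.r_[np.zeros(480*640),np.ones(480*640)]
ok=~np.isnan(allp[:,0]); allp,col,src=allp[ok],col[ok],src[ok]
np.savez('pc.npz',p=allp,c=col,s=src)
for n,u,v in [('vialcap',364,271),('carr',427,272),('grip',448,274),('standbase',290,250),('head',270,191),('beaker',361,236)]:
    print(n,Wt[v,u])
def box(cx,cy,h,z0,z1):
    m=(abs(allp[:,0]-cx)<h)&(abs(allp[:,1]-cy)<h)&(allp[:,2]>z0)&(allp[:,2]<z1); return m
def rep(n,m):
    for k in(0,1):
        q=allp[m&(src==k)]
        if len(q)>3: print(n,k,len(q),'mn',q.min(0).round(4),'mx',q.max(0).round(4),'mean',q.mean(0).round(4), cv2.minAreaRect(q[:,:2].astype(np.float32)*1000))
v=Wt[271,364]; rep('cap',box(v[0],v[1],.04,.09,.125)); rep('body',box(v[0],v[1],.04,.02,.07))
g=Wt[272,427]; rep('tray',box(g[0],g[1],.12,.003,.012)); rep('rims',box(g[0],g[1],.12,.038,.047)); rep('block',box(g[0],g[1],.09,.175,.21)); 
h=Wt[191,270]; rep('scale',box(h[0],h[1],.13,.258,.27)); rep('rider',box(h[0],h[1],.13,.285,.31))
b=Wt[250,290]; rep('base',box(b[0],b[1],.18,.008,.016)); rep('hook',box(b[0],b[1]-0,.13,.19,.25))
# crops
a=cv2.resize(t['image'][165:275,225:315],None,fx=6,fy=6,interpolation=2)[...,::-1][:600]
cv2.imwrite('pics/c1.png',a)
b=cv2.resize(s['image'][150:290,190:440],None,fx=3.2,fy=3.2,interpolation=2)[...,::-1]
cv2.imwrite('pics/c2.png',b)
E
```

```text
vialcap [ 0.44427219 -0.0702748   0.11691769]
carr [ 0.44663477 -0.28431038  0.00228039]
grip [ 0.44093209 -0.31293548  0.14284658]
standbase [0.50536698 0.1534655  0.00893628]
head [0.64765121 0.1980199  0.26605346]
beaker [ 0.55559139 -0.06984543  0.00918948]
cap 0 52 mn [ 0.4326 -0.0888  0.0902] mx [ 0.4534 -0.0671  0.12  ] mean [ 0.4422 -0.0775  0.1116] ((442.49993896484375, -78.03396606445312), (20.187213897705078, 21.52593231201172), 44.641578674316406)
cap 1 81 mn [ 0.4298 -0.0861  0.0903] mx [ 0.4542 -0.0631  0.1206] mean [ 0.4399 -0.0726  0.1073] ((441.12542724609375, -73.72294616699219), (20.20836639404297, 26.259647369384766), 56.84097671508789)
body 0 25 mn [ 0.4262 -0.0788  0.0214] mx [ 0.4568 -0.0611  0.0698] mean [ 0.4393 -0.067   0.051 ] ((441.3668518066406, -69.7900619506836), (30.551374435424805, 17.32276153564453), 1.2873014211654663)
body 1 135 mn [ 0.4254 -0.0841  0.0205] mx [ 0.4541 -0.0553  0.0698] mean [ 0.4358 -0.0663  0.0458] ((435.8144836425781, -66.74227905273438), (30.414047241210938, 22.17021942138672), 33.290870666503906)
tray 0 1688 mn [ 0.3267 -0.4042
[... 2024 characters left out ...]
 mean [0.5392 0.1888 0.0117] ((492.3670654296875, 155.5500030517578), (331.79620361328125, 358.24554443359375), 1.2094563245773315)
base 1 2427 mn [0.4509 0.1281 0.008 ] mx [0.685  0.2697 0.016 ] mean [0.5501 0.2026 0.0116] ((570.8863525390625, 197.82351684570312), (235.6854705810547, 131.96774291992188), 3.355083703994751)
hook 0 230 mn [0.4771 0.1135 0.1913] mx [0.6249 0.2806 0.2499] mean [0.5688 0.1926 0.2364] ((548.55224609375, 190.9052734375), (142.9836883544922, 167.6184844970703), 5.007107734680176)
hook 1 656 mn [0.4755 0.1148 0.1901] mx [0.6341 0.2834 0.2499] mean [0.5977 0.2051 0.2299] ((583.2528686523438, 221.3603515625), (154.7791290283203, 166.87510681152344), 63.33624267578125)
```

View pics/c1.png

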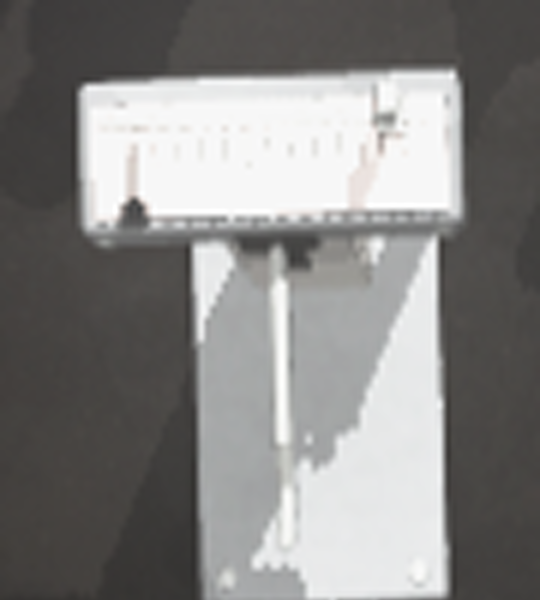

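View pics/c2.png

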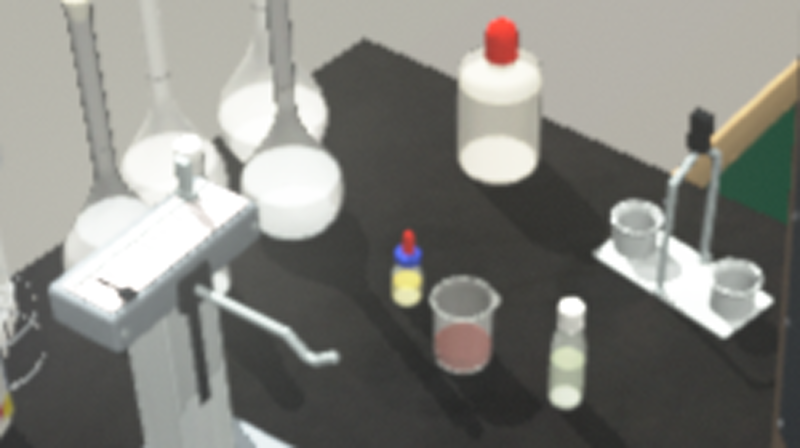

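The crops show the pointer at the left end (c1 ~(133,210)), the rider at the right (~(385,115)) and the hook rod along c1 column ~283. In c2 the vial, both empty cups and the upright arch are clearly visible. One refinement of the poses, then I move.

```bash
python3 - <<'E'
from h import *
from scipy.optimize import least_squares
d=np.load('pc.npz'); p,c,s=d['p'],d['c'],d['s']; br=c.mean(1)
def sel(cx,cy,hx,hy,z0,z1): return (abs(p[:,0]-cx)<hx)&(abs(p[:,1]-cy)<hy)&(p[:,2]>z0)&(p[:,2]<z1)
def rect(n,m,extra=''):
    for k in (0,1):
        q=p[m&(s==k)]
        if len(q)<5: continue
        q=q[:,:2]*1000; H=cv2.minAreaRect(q.astype(np.float32)); print(n,k,len(q),[np.round(a,1) for a in H])
rect('tray',sel(.445,-.283,.1,.06,.0035,.02)&(br>110))
rect('base',sel(.57,.197,.14,.09,.007,.017)&(br>60)) 
rect('head',sel(.65,.2,.06,.12,.262,.269))
def circ(n,m,r0):
    for k in(0,1):
        q=p[m&(s==k)][:,:2]
        if len(q)<6: continue
        f=least_squares(lambda a:np.hypot(q[:,0]-a[0],q[:,1]-a[1])-(r0 if r0 else a[2]),[*q.mean(0),.02],loss='soft_l1',f_scale=.002); print(n,k,len(q),(f.x*1000).round(1),round(f.cost*1e6,1))
circ('cupA',sel(.382,-.287,.035,.035,.040,.047),None)
circ('cupB',sel(.506,-.28,.035,.035,.040,.047),None)
circ('vial',sel(.441,-.073,.03,.03,.02,.06),.0155)
circ('capside',sel(.441,-.073,.03,.03,.098,.110),.0115)
m=sel(.441,-.073,.02,.02,.111,.125); 
for k in(0,1): print('captop',k,(p[m&(s==k)]*1000).mean(0).round(1))
m=sel(.447,-.281,.03,.03,.198,.21)
for k in(0,1): print('blocktop',k,(p[m&(s==k)]*1000).mean(0).round(1))
# hook rod: points z>.2, |y-.193|<.02, x .47-.6
m=sel(.535,.193,.065,.02,.2,.25)
for k in(0,1):
    q=p[m&(s==k)]; o=q[np.argsort(q[:,0])]
    for a in np.array_split(o,8): print(k,(a.mean(0)*1000).round(1),end=' ')
    print('min',(o[0]*1000).round(1),np.degrees(np.arctan(np.polyfit(q[:,0],q[:,1],1)[0])).round(2))
m=sel(.66,.15,.1,.2,.3,.8)
print('tall near rider',p[m][p[m][:,2]>.33][:5], len(p[m]))
E
```

```text
tray 0 818 [array([ 447.6, -282.9]), array([ 78.1, 181.5]), np.float64(82.1)]
tray 1 612 [array([ 441.9, -292.1]), array([104., 174.]), np.float64(82.7)]
base 0 1883 [array([550.6, 195.5]), array([163.5, 227.2]), np.float64(86.7)]
base 1 2602 [array([574.8, 198.1]), array([243.5, 132. ]), np.float64(3.4)]
head 0 1070 [array([650.2, 199.8]), array([ 68.1, 167.8]), np.float64(3.6)]
head 1 965 [array([649.8, 201.4]), array([ 69.9, 168.5]), np.float64(2.6)]
cupA 0 44 [ 385.9 -273.4   23.1] 53.8
cupA 1 46 [ 383.3 -272.9   23.1] 63.6
cupB 0 52 [ 505.9 -291.1   23.2] 56.3
cupB 1 49 [ 504.8 -290.1   23. ] 67.9
vial 0 15 [441.4 -77.2  20. ] 0.6
vial 1 106 [442.2 -76.   20. ] 143.4
capside 0 8 [440.8 -78.7  20. ] 15.3
capside 1 23 [442.9 -77.8  20. ] 24.3
captop 0 [442.  -78.3 114.3]
captop 1 [440.6 -75.2 114.6]
blocktop 0 [ 447.5 -282.5  202.5]
blocktop 1 [ 443.9 -279.9  202.1]
0 [484.  190.  234.5] 0 [500.8 191.2 224.6] 0 [515.9 191.4 231.7] 0 [530.8 191.3 237.3] 0 [546.  192.6 236.5] 0 [561.3 195.  237.2] 0 [576.5 195.6 237.6] 0 [591.9 195.9 236.7] min [477.1 192.2 237.2] 3.38
1 [483.  191.9 233.7] 1 [500.9 192.2 224.5] 1 [513.4 192.6 229.7] 1 [524.5 193.8 235.8] 1 [539.8 195.2 237.8] 1 [556.9 195.8 237.8] 1 [573.8 197.  238. ] 1 [590.6 198.8 238.4] min [475.5 192.6 239.4] 3.76
tall near rider [] 29
```

{"method": "apply_moves", "body": {
  "targets": [
    {"dp":[0.01,0.04,0.02],"yaw":-5},
    {"dp":[0.03,0.08,0.05],"yaw":-10},
    {"dp":[0.05,0.12,0.07],"yaw":-15},
    {"dp":[0.07,0.16,0.07],"yaw":-20},
    {"dp":[0.09,0.2,0.07],"yaw":-22},
    {"dp":[0.11,0.24,0.07],"yaw":-22},
    {"dp":[0.13,0.28,0.07],"yaw":-22},
    {"dp":[0.14,0.32,0.07],"yaw":-22},
    {"dp":[0.15,0.36,0.07],"yaw":-22},
    {"dp":[0.16,0.4,0.07],"yaw":-22},
    {"dp":[0.165,0.44,0.07],"yaw":-22},
    {"dp":[0.165,0.48,0.05],"yaw":-22},
    {"dp":[0.165,0.52,0.02],"yaw":-22},
    {"dp":[0.165,0.54,0],"yaw":-22},
    {"dp":[0.165,0.54,0],"yaw":-22},
    {"dp":[0.165,0.54,0],"yaw":-22}
  ],
  "grip": -1
}}

```text
time_s: 1.43
tcp_pos: [0.4394, -0.073, 0.2455]
eef_rot: [180.0, -0.3, -177.7]
contact_force: [-0.5, -0.8, 0.4]
gripper_width: 0.0879
gripper_force: 0.0
```

The cups are at (0.3845,-0.273) and (0.505,-0.2905), so the carrier centre is (0.445,-0.282) with yaw -8.2°. The vial is at (0.442,-0.077), and the saddle at (0.500,0.192) with yaw 3.4°.

{"method": "apply_moves", "body": {
  "targets": [
    {"dp":[0.001,-0.001,-0.03],"yaw":-5},
    {"dp":[0.001,-0.001,-0.06],"yaw":-10.4},
    {"dp":[0.001,-0.001,-0.09],"yaw":-10.4},
    {"dp":[0.001,-0.001,-0.12],"yaw":-10.4},
    {"dp":[0.001,-0.001,-0.145],"yaw":-10.4},
    {"dp":[0.001,-0.001,-0.165],"yaw":-10.4},
    {"dp":[0.001,-0.001,-0.173],"yaw":-10.4},
    {"dp":[0.001,-0.001,-0.173],"yaw":-10.4},
    {"dp":[0.001,-0.001,-0.173],"yaw":-10.4},
    {"dp":[0.001,-0.001,-0.173],"yaw":-10.4}
  ]
}}

```text
time_s: 2.27
tcp_pos: [0.4433, -0.0768, 0.0768]
eef_rot: [180.0, 0.1, 171.8]
contact_force: [-0.2, -0.2, -0.2]
gripper_width: 0.0875
gripper_force: 0.0
```

{"method": "apply_moves", "body": {
  "targets": [
    {"dp":[0,0,-0.003],"yaw":0},
    {"dp":[0,0,-0.003],"yaw":0},
    {"dp":[0,0,-0.003],"yaw":0}
  ]
}}

```text
time_s: 2.52
tcp_pos: [0.4426, -0.0767, 0.0732]
eef_rot: [180.0, 0.1, 171.8]
contact_force: [-0.1, -0.2, 0.4]
gripper_width: 0.0876
gripper_force: 0.0
```

{"method": "apply_moves", "body": {
  "targets": [
    {"dp":[0,0,0],"yaw":0},
    {"dp":[0,0,0],"yaw":0},
    {"dp":[0,0,0],"yaw":0},
    {"dp":[0,0,0],"yaw":0},
    {"dp":[0,0,0],"yaw":0},
    {"dp":[0,0,0],"yaw":0},
    {"dp":[0,0,0],"yaw":0},
    {"dp":[0,0,0],"yaw":0},
    {"dp":[0,0,0],"yaw":0},
    {"dp":[0,0,0],"yaw":0}
  ],
  "grip": 1,
  "squeeze": 15
}}

```text
time_s: 3.35
tcp_pos: [0.4423, -0.0768, 0.0726]
eef_rot: [-180.0, -0.0, 171.8]
contact_force: [0.1, 0.0, -0.4]
gripper_width: 0.0299
gripper_force: 15.0
```

{"method": "apply_moves", "body": {
  "targets": [
    {"dp":[0,0,0.015],"yaw":0},
    {"dp":[0,0,0.04],"yaw":0},
    {"dp":[0,0,0.07],"yaw":0},
    {"dp":[-0.01,-0.02,0.095],"yaw":0},
    {"dp":[-0.025,-0.05,0.1],"yaw":0},
    {"dp":[-0.04,-0.08,0.1],"yaw":0},
    {"dp":[-0.055,-0.11,0.1],"yaw":0},
    {"dp":[-0.058,-0.14,0.1],"yaw":0},
    {"dp":[-0.058,-0.17,0.1],"yaw":0},
    {"dp":[-0.058,-0.188,0.1],"yaw":0},
    {"dp":[-0.058,-0.196,0.1],"yaw":0},
    {"dp":[-0.058,-0.196,0.1],"yaw":0},
    {"dp":[-0.058,-0.196,0.1],"yaw":0},
    {"dp":[-0.058,-0.196,0.1],"yaw":0}
  ]
}}

```text
time_s: 4.52
tcp_pos: [0.3841, -0.2721, 0.1724]
eef_rot: [180.0, -0.0, 171.8]
contact_force: [0.0, -0.0, -0.6]
gripper_width: 0.0297
gripper_force: 15.0
```

```bash
python3 - <<'E'
from h import *
s=cap('scene'); t=cap('top')
a=cv2.resize(s['image'][150:290,330:470],None,fx=4,fy=4,interpolation=2)[:560]
b=cv2.resize(t['image'][220:320,380:440],None,fx=4,fy=4,interpolation=2)
b=cv2.copyMakeBorder(b,0,160,0,0,0)
cv2.imwrite('pics/p3.png',np.hstack([a,b])[...,::-1])
W=cloud(s)
q=W.reshape(-1,3); m=(abs(q[:,0]-.3845)<.03)&(abs(q[:,1]+.273)<.03)&(q[:,2]>.108)&(q[:,2]<.15); q=q[m]; print(len(q),q.min(0),q.max(0))
print(get_state()['tcp_pos'])
E
```

```text
106 [ 0.3663999  -0.27740669  0.10808982] [ 0.39739291 -0.24995888  0.1486511 ]
[ 0.38440785 -0.27199791  0.17259907]
```

View pics/p3.png

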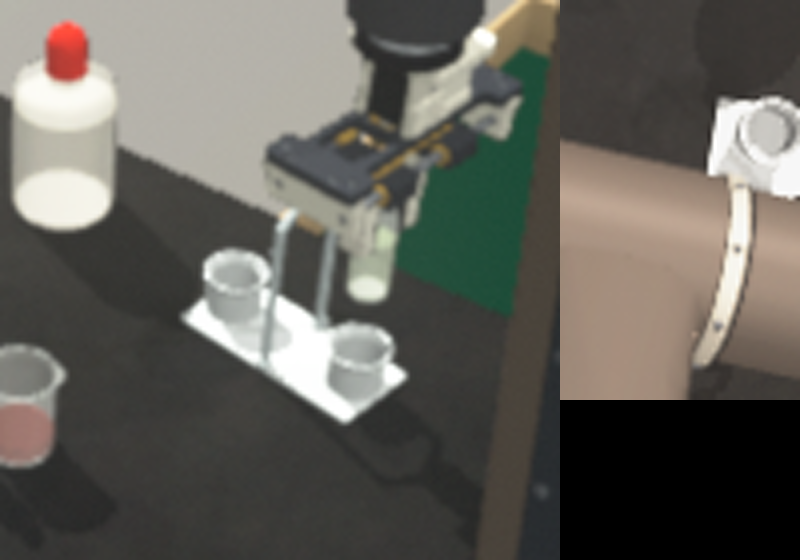

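The vial (left crop, ~(370,270)) hangs upright above the near cup (~(362,345)). Lowering it.

{"method": "apply_moves", "body": {
  "targets": [
    {"dp":[0.001,-0.001,-0.02],"yaw":0},
    {"dp":[0.001,-0.001,-0.04],"yaw":0},
    {"dp":[0.001,-0.001,-0.055],"yaw":0},
    {"dp":[0.001,-0.001,-0.065],"yaw":0},
    {"dp":[0.001,-0.001,-0.073],"yaw":0},
    {"dp":[0.001,-0.001,-0.08],"yaw":0},
    {"dp":[0.001,-0.001,-0.085],"yaw":0},
    {"dp":[0.001,-0.001,-0.089],"yaw":0},
    {"dp":[0.001,-0.001,-0.0905],"yaw":0},
    {"dp":[0.001,-0.001,-0.0905],"yaw":0},
    {"dp":[0.001,-0.001,-0.0905],"yaw":0}
  ]
}}

```text
time_s: 5.53
tcp_pos: [0.3855, -0.2739, 0.0824]
eef_rot: [-180.0, 0.0, 171.8]
contact_force: [-0.2, -0.2, -0.8]
gripper_width: 0.03
gripper_force: 15.0
```

{"method": "apply_moves", "body": {
  "targets": [
    {"dp":[0,0,-0.001],"yaw":0},
    {"dp":[0,0,-0.0015],"yaw":0},
    {"dp":[0,0,-0.0015],"yaw":0},
    {"dp":[0,0,-0.0015],"yaw":0}
  ]
}}

```text
time_s: 5.87
tcp_pos: [0.3853, -0.2739, 0.0807]
eef_rot: [-180.0, 0.0, 171.8]
contact_force: [0.4, 0.2, -1.1]
gripper_width: 0.0295
gripper_force: 15.0
```

{"method": "apply_moves", "body": {
  "targets": [
    {"dp":[0,0,-0.0008],"yaw":0},
    {"dp":[0,0,-0.0008],"yaw":0},
    {"dp":[0,0,-0.0008],"yaw":0}
  ]
}}

```text
time_s: 6.12
tcp_pos: [0.3858, -0.2741, 0.0805]
eef_rot: [-180.0, 0.1, 171.8]
contact_force: [-0.7, 1.3, 6.3]
gripper_width: 0.0298
gripper_force: 15.0
```

{"method": "apply_moves", "body": {
  "targets": [
    {"dp":[0,0,0],"yaw":0},
    {"dp":[0,0,0],"yaw":0},
    {"dp":[0,0,0],"yaw":0},
    {"dp":[0,0,0],"yaw":0},
    {"dp":[0,0,0],"yaw":0},
    {"dp":[0,0,0],"yaw":0}
  ],
  "grip": 0
}}

```text
time_s: 6.62
tcp_pos: [0.3853, -0.2738, 0.0797]
eef_rot: [180.0, -0.0, 171.8]
contact_force: [0.9, -0.3, -0.6]
gripper_width: 0.0439
gripper_force: 0.0
```

{"method": "apply_moves", "body": {
  "targets": [
    {"dp":[0,0,0.01],"yaw":0},
    {"dp":[0,0,0.03],"yaw":0},
    {"dp":[0,0,0.06],"yaw":0},
    {"dp":[0,0,0.1],"yaw":0},
    {"dp":[0,0,0.14],"yaw":0},
    {"dp":[0.01,0,0.16],"yaw":0},
    {"dp":[0.035,-0.004,0.165],"yaw":0},
    {"dp":[0.055,-0.008,0.165],"yaw":0},
    {"dp":[0.06,-0.008,0.165],"yaw":0},
    {"dp":[0.06,-0.008,0.165],"yaw":0},
    {"dp":[0.06,-0.008,0.165],"yaw":0}
  ]
}}

```text
time_s: 7.53
tcp_pos: [0.4447, -0.2816, 0.244]
eef_rot: [180.0, -0.1, 171.8]
contact_force: [-0.8, 0.9, -0.5]
gripper_width: 0.0438
gripper_force: 0.0
```

```bash
python3 - <<'E'
from h import *
s=cap('scene')
cv2.imwrite('pics/p4.png',cv2.resize(s['image'][150:290,330:470],None,fx=4,fy=4,interpolation=2)[...,::-1])
q=cloud(s).reshape(-1,3)
m=(abs(q[:,0]-.3845)<.03)&(abs(q[:,1]+.273)<.03)
for a,b in((.1,.13),(.05,.075)):
    k=q[m&(q[:,2]>a)&(q[:,2]<b)]; print(len(k),k.min(0),k.max(0),k.mean(0))
print(get_state()['tcp_pos'])
E
```

```text
68 [ 0.3750888  -0.28172193  0.10013216] [ 0.39577016 -0.25604348  0.12744069] [ 0.38317793 -0.26859246  0.11575884]
66 [ 0.36855951 -0.27713352  0.05051905] [ 0.39779286 -0.25514933  0.07462909] [ 0.38092806 -0.26226596  0.06346245]
[ 0.44438413 -0.28157174  0.2441274 ]
```

View pics/p4.png

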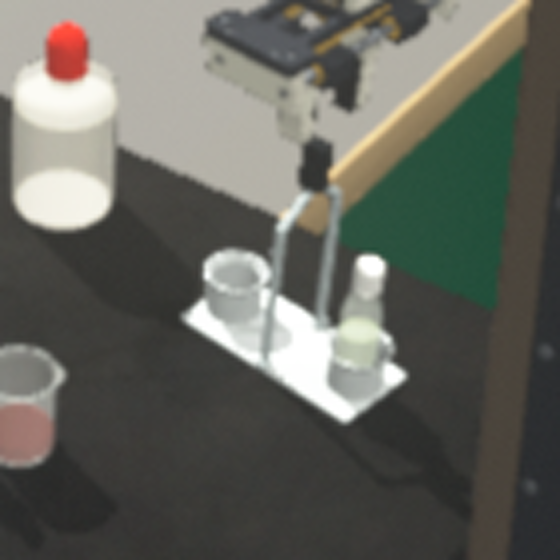

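The vial stands upright in the near cup (~(362,340)) and the jaws are above the block (~(317,165)). Gripping the block.

{"method": "apply_moves", "body": {
  "targets": [
    {"dp":[0.001,0,-0.02],"yaw":0},
    {"dp":[0.001,0,-0.04],"yaw":0},
    {"dp":[0.001,0,-0.052],"yaw":0},
    {"dp":[0.001,0,-0.055],"yaw":0},
    {"dp":[0.001,0,-0.055],"yaw":0},
    {"dp":[0.001,0,-0.055],"yaw":0}
  ]
}}

```text
time_s: 8.08
tcp_pos: [0.4462, -0.282, 0.1905]
eef_rot: [-180.0, 0.0, 171.8]
contact_force: [-0.6, 0.4, 0.2]
gripper_width: 0.0438
gripper_force: 0.0
```

{"method": "apply_moves", "body": {
  "targets": [
    {"dp":[0,0,0],"yaw":0},
    {"dp":[0,0,0],"yaw":0},
    {"dp":[0,0,0],"yaw":0},
    {"dp":[0,0,0],"yaw":0},
    {"dp":[0,0,0],"yaw":0},
    {"dp":[0,0,0],"yaw":0},
    {"dp":[0,0,0],"yaw":0},
    {"dp":[0,0,0],"yaw":0}
  ],
  "grip": 1,
  "squeeze": 45
}}

```text
time_s: 8.75
tcp_pos: [0.4463, -0.2819, 0.1898]
eef_rot: [-180.0, 0.0, 171.8]
contact_force: [-0.3, -0.6, 0.8]
gripper_width: 0.0135
gripper_force: 45.0
```

{"method": "apply_moves", "body": {
  "targets": [
    {"dp":[0,0,0.003],"yaw":0},
    {"dp":[0,0,0.008],"yaw":0},
    {"dp":[0,0,0.015],"yaw":0},
    {"dp":[0,0,0.025],"yaw":0},
    {"dp":[0,0,0.035],"yaw":0},
    {"dp":[0,0,0.045],"yaw":0},
    {"dp":[0,0,0.05],"yaw":0},
    {"dp":[0,0,0.05],"yaw":0},
    {"dp":[0,0,0.05],"yaw":0},
    {"dp":[0,0,0.05],"yaw":0},
    {"dp":[0,0,0.05],"yaw":0},
    {"dp":[0,0,0.05],"yaw":0}
  ]
}}

```text
time_s: 9.75
tcp_pos: [0.446, -0.2817, 0.2392]
eef_rot: [180.0, -0.1, 171.8]
contact_force: [0.8, 0.3, -4.9]
gripper_width: 0.0139
gripper_force: 45.0
```

```bash
python3 - <<'E'
from h import *
s=cap('scene'); st=get_state(); print(st['tcp_pos'],st['contact_force'],st['moment'])
cv2.imwrite('pics/p5.png',cv2.resize(s['image'][130:270,330:470],None,fx=4,fy=4,interpolation=2)[...,::-1])
from scipy.optimize import least_squares
p=cloud(s).reshape(-1,3)
for n,x,y in(('A',.3845,-.273),('B',.506,-.29)):
  m=(abs(p[:,0]-x)<.035)&(abs(p[:,1]-y)<.035)&(p[:,2]>.07)&(p[:,2]<.1+(n=='B')*.05)
  q=p[m]; z=np.percentile(q[:,2],98 if n=='B' else 97); q=q[q[:,2]>z-.008]; print(n,len(q),q.mean(0),z)
E
```

```text
[ 0.44611829 -0.28178297  0.23930775] [-0.39253776  0.0350436  -4.79613491] [-0.06492897  0.03829552  0.03400189]
A 64 [ 0.37877108 -0.26499681  0.09441752] 0.09877657061741063
B 68 [ 0.50646413 -0.29253063  0.09215814] 0.09595536062381138
```

View pics/p5.png

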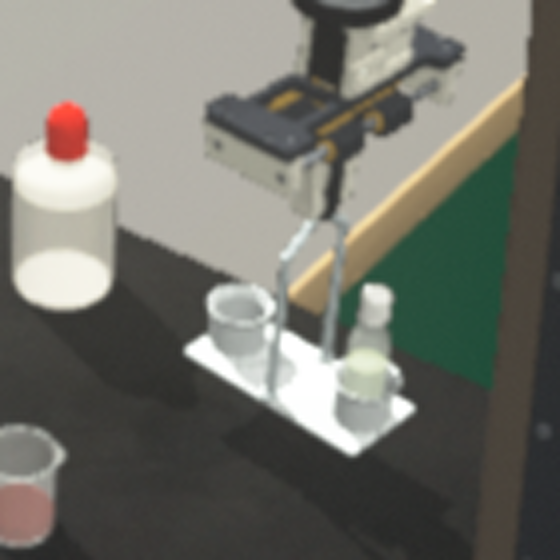

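The carrier is held level with the vial in it, weighing about 4.9 N. Carrying it to the front of the hook.

{"method": "apply_moves", "body": {
  "targets": [
    {"dp":[0,0.003,0.01],"yaw":0},
    {"dp":[-0.003,0.01,0.022],"yaw":0},
    {"dp":[-0.006,0.022,0.034],"yaw":0},
    {"dp":[-0.01,0.038,0.042],"yaw":1},
    {"dp":[-0.014,0.056,0.045],"yaw":2},
    {"dp":[-0.018,0.076,0.045],"yaw":3},
    {"dp":[-0.022,0.098,0.045],"yaw":4},
    {"dp":[-0.026,0.12,0.045],"yaw":5},
    {"dp":[-0.026,0.142,0.045],"yaw":6},
    {"dp":[-0.026,0.164,0.045],"yaw":7},
    {"dp":[-0.026,0.186,0.045],"yaw":8},
    {"dp":[-0.026,0.208,0.045],"yaw":9},
    {"dp":[-0.026,0.23,0.045],"yaw":10},
    {"dp":[-0.026,0.252,0.045],"yaw":11},
    {"dp":[-0.026,0.274,0.045],"yaw":11.6},
    {"dp":[-0.026,0.296,0.045],"yaw":11.6},
    {"dp":[-0.026,0.318,0.045],"yaw":11.6},
    {"dp":[-0.026,0.338,0.045],"yaw":11.6},
    {"dp":[-0.026,0.358,0.045],"yaw":11.6},
    {"dp":[-0.026,0.376,0.045],"yaw":11.6}
  ]
}}

```text
time_s: 11.47
tcp_pos: [0.4201, 0.0954, 0.2856]
eef_rot: [180.0, 0.0, -176.6]
contact_force: [-0.3, 1.2, -4.6]
gripper_width: 0.0139
gripper_force: 45.0
```

{"method": "apply_moves", "body": {
  "targets": [
    {"dp":[0,0.016,0],"yaw":0},
    {"dp":[0,0.032,0],"yaw":0},
    {"dp":[0,0.047,0],"yaw":0},
    {"dp":[0,0.06,0],"yaw":0},
    {"dp":[0,0.072,0],"yaw":0},
    {"dp":[0,0.081,0],"yaw":0},
    {"dp":[0,0.088,0],"yaw":0},
    {"dp":[0,0.092,0],"yaw":0},
    {"dp":[0,0.093,0],"yaw":0},
    {"dp":[0,0.093,0],"yaw":0},
    {"dp":[0,0.093,0],"yaw":0},
    {"dp":[0,0.093,0],"yaw":0}
  ]
}}

```text
time_s: 12.47
tcp_pos: [0.4203, 0.1867, 0.2848]
eef_rot: [-180.0, -0.0, -176.7]
contact_force: [0.3, -0.7, -4.3]
gripper_width: 0.0138
gripper_force: 45.0
```

```bash
python3 - <<'E'
from h import *
s=cap('scene'); st=get_state(); print(st['tcp_pos'],st['eef_rot'],st['contact_force'])
cv2.imwrite('pics/p6.png',cv2.resize(s['image'][170:350,200:400],None,fx=3.3,fy=3.3,interpolation=2)[...,::-1][:600])
E
```

```text
[0.42031037 0.18672409 0.28478921] [-1.79998942e+02 -8.65382426e-04 -1.76665616e+02] [ 0.38072527 -0.24303345 -4.36201601]
```

View pics/p6.png

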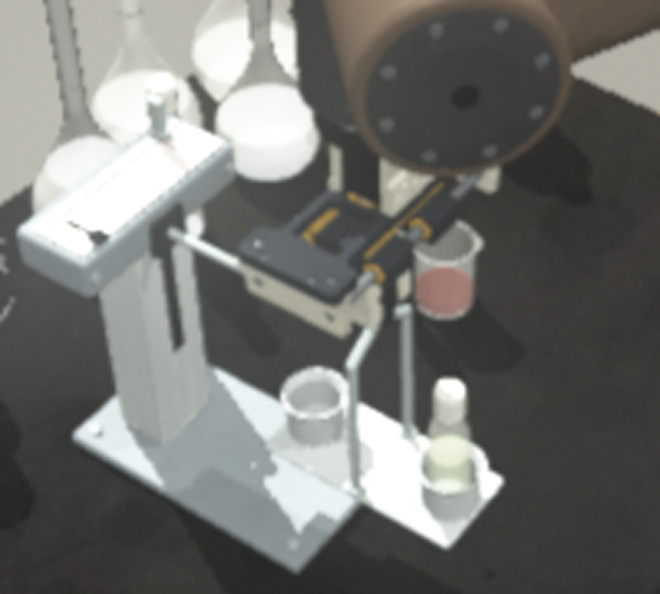

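The arch is in front of the hook tip and clear of it. Sliding it over the tip.

{"method": "apply_moves", "body": {
  "targets": [
    {"dp":[0.005,0,0],"yaw":0},
    {"dp":[0.012,0.001,0],"yaw":0},
    {"dp":[0.02,0.001,0],"yaw":0},
    {"dp":[0.03,0.002,0],"yaw":0},
    {"dp":[0.04,0.0025,0],"yaw":0},
    {"dp":[0.05,0.003,0],"yaw":0},
    {"dp":[0.06,0.004,0],"yaw":0},
    {"dp":[0.069,0.0045,0],"yaw":0},
    {"dp":[0.076,0.005,0],"yaw":0},
    {"dp":[0.08,0.005,0],"yaw":0},
    {"dp":[0.081,0.005,0],"yaw":0},
    {"dp":[0.081,0.005,0],"yaw":0},
    {"dp":[0.081,0.005,0],"yaw":0},
    {"dp":[0.081,0.005,0],"yaw":0}
  ]
}}

```text
time_s: 13.68
tcp_pos: [0.5009, 0.1921, 0.2849]
eef_rot: [180.0, 0.0, -176.6]
contact_force: [0.5, -0.7, -4.9]
gripper_width: 0.0137
gripper_force: 45.0
```

```bash
python3 - <<'E'
from h import *
s=cap('scene'); t=cap('top'); st=get_state(); print(st['tcp_pos'],st['eef_rot'],st['contact_force'])
a=cv2.resize(s['image'][190:330,220:360],None,fx=4,fy=4,interpolation=2)
np.save('pre.npy',{'s':s,'t':t},allow_pickle=True)
cv2.imwrite('pics/p7.png',a[...,::-1])
E
```

```text
[0.50100424 0.19220689 0.28501098] [ 1.79983730e+02  1.55908688e-02 -1.76612184e+02] [-0.36204845 -1.07465538 -3.62909079]
```

View pics/p7.png

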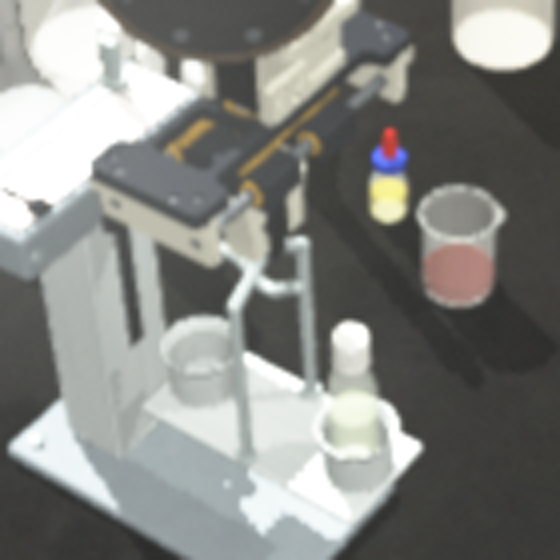

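The hook tip (~(290,290)) now sticks out in front, through the arch. Lowering slowly.

{"method": "apply_moves", "body": {
  "targets": [
    {"dp":[0,0,-0.002],"yaw":0},
    {"dp":[0,0,-0.005],"yaw":0},
    {"dp":[0,0,-0.008],"yaw":0},
    {"dp":[0,0,-0.011],"yaw":0},
    {"dp":[0,0,-0.014],"yaw":0},
    {"dp":[0,0,-0.017],"yaw":0},
    {"dp":[0,0,-0.019],"yaw":0},
    {"dp":[0,0,-0.021],"yaw":0},
    {"dp":[0,0,-0.023],"yaw":0},
    {"dp":[0,0,-0.025],"yaw":0},
    {"dp":[0,0,-0.027],"yaw":0},
    {"dp":[0,0,-0.029],"yaw":0},
    {"dp":[0,0,-0.031],"yaw":0},
    {"dp":[0,0,-0.033],"yaw":0},
    {"dp":[0,0,-0.035],"yaw":0},
    {"dp":[0,0,-0.036],"yaw":0},
    {"dp":[0,0,-0.037],"yaw":0},
    {"dp":[0,0,-0.037],"yaw":0},
    {"dp":[0,0,-0.037],"yaw":0}
  ]
}}

```text
time_s: 15.37
tcp_pos: [0.5014, 0.1922, 0.2479]
eef_rot: [180.0, 0.0, -176.6]
contact_force: [1.0, -0.8, -2.3]
gripper_width: 0.0137
gripper_force: 45.0
```

```bash
cat >> h.py <<'E'
def stand_view(name):
    s=cap('scene'); t=cap('top'); st=get_state(); print(st['time_s'],st['tcp_pos'],st['contact_force'],st['moment'])
    a=cv2.resize(s['image'][190:330,210:360],None,fx=3,fy=3,interpolation=2)
    b=cv2.resize(t['image'][170:270,230:330],None,fx=3.4,fy=3.4,interpolation=2)
    b=cv2.copyMakeBorder(b,0,420-340,0,0,0)
    cv2.imwrite(name,np.hstack([a,b])[...,::-1])
    return s,t
E
python3 - <<'E'
from h import *
st=get_state(); print(st['tcp_pos'],st['contact_force'],st['moment'])
t=cap('top'); W=cloud(t)
# pointer: dark points on scale front
im=t['image'].mean(2); q=W.reshape(-1,3); c=im.ravel()
a=np.radians(3.4); R=np.array([[np.cos(a),np.sin(a)],[-np.sin(a),np.cos(a)]])
for u in(t,np.load('top0.npy',allow_pickle=True).item()):
    W=cloud(u).reshape(-1,3); L=(W[:,:2]-[.5,.192])@R.T; c=u['image'].reshape(-1,3).mean(1)
    m=(W[:,2]>.258)&(W[:,2]<.275)&(L[:,0]>.122)&(L[:,0]<.15)&(abs(L[:,1])<.075)&(c<90)
    print(m.sum(),L[m].mean(0),L[m].min(0),L[m].max(0))
E
```

```text
[0.50140797 0.19219099 0.24786176] [ 0.96586085 -0.76149726 -2.25671199] [-0.07284991 -0.14554875 -0.0173631 ]
8 [0.12638144 0.03367419] [0.12391034 0.02889452] [0.13028128 0.03686491]
10 [0.12563732 0.05799019] [0.12205821 0.05507557] [0.13007669 0.06093707]
```

The hook is taking load smoothly: it is down about 12 mm and Fz is halved. Continuing.

{"method": "apply_moves", "body": {
  "targets": [
    {"dp":[0,0,-0.001],"yaw":0},
    {"dp":[0,0,-0.0025],"yaw":0},
    {"dp":[0,0,-0.004],"yaw":0},
    {"dp":[0,0,-0.0055],"yaw":0},
    {"dp":[0,0,-0.007],"yaw":0},
    {"dp":[0,0,-0.0085],"yaw":0},
    {"dp":[0,0,-0.01],"yaw":0},
    {"dp":[0,0,-0.011],"yaw":0},
    {"dp":[0,0,-0.012],"yaw":0},
    {"dp":[0,0,-0.013],"yaw":0},
    {"dp":[0,0,-0.0135],"yaw":0},
    {"dp":[0,0,-0.0135],"yaw":0},
    {"dp":[0,0,-0.0135],"yaw":0},
    {"dp":[0,0,-0.0135],"yaw":0}
  ]
}}

```text
time_s: 16.58
tcp_pos: [0.5014, 0.1922, 0.2344]
eef_rot: [180.0, 0.0, -176.6]
contact_force: [0.8, 0.6, -0.0]
gripper_width: 0.014
gripper_force: 45.0
```

```bash
cat >> h.py <<'E'
def ptr():
    st=get_state(); print(st['time_s'],st['tcp_pos'],st['contact_force'],st['moment'],st['gripper_width'])
    a=np.radians(3.4); R=np.array([[np.cos(a),np.sin(a)],[-np.sin(a),np.cos(a)]])
    for n in('top','scene'):
        u=cap(n); W=cloud(u).reshape(-1,3); L=(W[:,:2]-[.5,.192])@R.T; c=u['image'].reshape(-1,3).mean(1)
        m=(W[:,2]>.258)&(W[:,2]<.275)&(L[:,0]>.122)&(L[:,0]<.15)&(abs(L[:,1])<.075)&(c<90)
        k=(W[:,2]>.29)&(W[:,2]<.31)&(L[:,0]>.155)&(L[:,0]<.177)&(abs(L[:,1])<.09)
        if m.sum(): print(n,m.sum(),'ptr',L[m].mean(0).round(4))
        if k.sum(): print(n,k.sum(),'rider',L[k].mean(0).round(4),L[k].min(0).round(4),L[k].max(0).round(4))
E
python3 -c "
from h import *
ptr()"
```

```text
16.5833 [0.50141113 0.19220895 0.23436457] [ 0.79279138  0.59466546 -0.0080686 ] [ 0.01172338 -0.24446966  0.00860085] 0.014014626631808205
top 9 ptr [0.126  0.0079]
top 18 rider [ 0.1645 -0.0553] [ 0.1589 -0.058 ] [ 0.1714 -0.052 ]
```

{"method": "apply_moves", "body": {
  "targets": [
    {"dp":[0,0,-0.0005],"yaw":0},
    {"dp":[0,0,-0.001],"yaw":0},
    {"dp":[0,0,-0.0015],"yaw":0},
    {"dp":[0,0,-0.0015],"yaw":0},
    {"dp":[0,0,-0.0015],"yaw":0}
  ]
}}

```text
time_s: 17.1
tcp_pos: [0.5014, 0.1922, 0.2328]
eef_rot: [180.0, 0.0, -176.6]
contact_force: [1.2, -0.5, -0.0]
gripper_width: 0.0137
gripper_force: 45.0
```

```bash
python3 -c "
from h import *
f=[]
for i in range(8):
    cams.capture('top'); f.append(get_state()['contact_force'])
print(np.mean(f,0),np.std(f,0))
ptr()"
```

```text
[ 0.65355716 -0.2078425  -0.02937596] [0.51765102 0.62826974 0.25519151]
17.5 [0.50137331 0.1921987  0.23281036] [-0.28038399  0.65232327 -0.04128291] [-0.02835628 -0.45044633  0.01515283] 0.013634353822686174
top 9 ptr [0.126  0.0053]
top 17 rider [ 0.1647 -0.0555] [ 0.1585 -0.0582] [ 0.1709 -0.0523]
```

```bash
python3 -c "
from h import *
f=[]
for i in range(12):
    cams.capture('top'); s=get_state(); f.append(np.r_[s['contact_force'],s['moment']])
print(np.mean(f,0).round(3),np.std(f,0).round(3))"
```

```text
[ 0.913 -0.175 -0.091 -0.016 -0.499 -0.005] [0.438 0.468 0.531 0.028 0.032 0.029]
```

{"method": "apply_moves", "body": {
  "targets": [
    {"dp":[0.0005,0,0],"yaw":0},
    {"dp":[0.001,0,0],"yaw":0},
    {"dp":[0.0015,0,0],"yaw":0},
    {"dp":[0.0015,0,0],"yaw":0},
    {"dp":[0.0015,0,0],"yaw":0}
  ]
}}

```text
time_s: 18.62
tcp_pos: [0.5024, 0.1917, 0.2325]
eef_rot: [-179.9, -0.1, -176.6]
contact_force: [-1.9, -2.1, -0.1]
gripper_width: 0.0136
gripper_force: 45.0
```

```bash
python3 -c "
from h import *
f=[]
for i in range(10):
    cams.capture('top'); s=get_state(); f.append(np.r_[s['contact_force'],s['moment']])
print(np.mean(f,0).round(3),np.std(f,0).round(3))
stand_view('pics/p8.png'); ptr()"
```

```text
[-2.693e+00 -3.065e+00 -2.000e-03 -1.206e+00  9.240e-01 -5.000e-03] [0.522 0.937 0.589 0.204 0.11  0.013]
19.2167 [0.50258548 0.19187855 0.23262107] [-2.56829805 -4.87845105  0.05662918] [-1.58577045  1.1670018   0.01153796]
19.2167 [0.50258548 0.19187855 0.23262107] [-2.56829805 -4.87845105  0.05662918] [-1.58577045  1.1670018   0.01153796] 0.01351537222716767
top 11 ptr [0.1297 0.0053]
top 18 rider [ 0.1647 -0.0552] [ 0.1597 -0.0581] [ 0.1718 -0.0521]
```

View pics/p8.png

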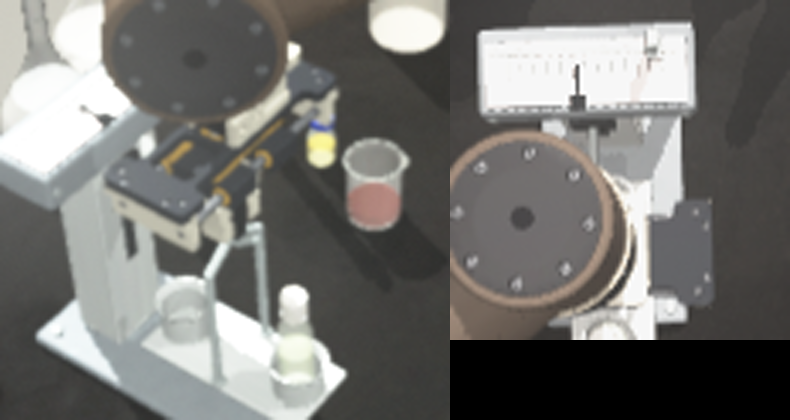

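Sideways contact force is building up between hook and bar while the arm stays stiff. I relax the offset, then ease the squeeze in steps so the carrier can settle itself.

{"method": "apply_moves", "body": {
  "targets": [
    {"dp":[-0.0005,-0.0003,0],"yaw":0},
    {"dp":[-0.001,-0.0005,0],"yaw":0},
    {"dp":[-0.001,-0.0005,0],"yaw":0},
    {"dp":[-0.001,-0.0005,0],"yaw":0}
  ],
  "squeeze": 25
}}

```text
time_s: 19.65
tcp_pos: [0.5024, 0.192, 0.2332]
eef_rot: [180.0, 0.1, -176.6]
contact_force: [0.9, -2.4, 0.4]
gripper_width: 0.0137
gripper_force: 25.0
```

```bash
cat >>h.py <<'E'
def fm(n=4):
    f=[]
    for i in range(n):
        cams.capture('top'); s=get_state(); f.append(np.r_[s['contact_force'],s['moment']])
    print(np.mean(f,0).round(2),f[-1].round(2))
E
python3 -c "
from h import *
fm(); ptr()"
```

```text
[ 0.97 -2.8  -0.42 -1.15 -0.54  0.03] [ 2.11 -3.57 -0.48 -1.11 -0.69  0.06]
19.85 [0.50229447 0.19192087 0.233033  ] [ 2.1084636  -3.56584814 -0.48149035] [-1.11297929 -0.68854893  0.05627521] 0.01354294135224198
top 11 ptr [0.127  0.0052]
top 16 rider [ 0.1653 -0.0553] [ 0.1589 -0.0581] [ 0.1714 -0.0525]
```

{"method": "apply_moves", "body": {
  "targets": [
    {"dp":[0.0003,-0.0005,0],"yaw":0},
    {"dp":[0.0003,-0.001,0],"yaw":0},
    {"dp":[0.0003,-0.001,0],"yaw":0},
    {"dp":[0.0003,-0.001,0],"yaw":0}
  ],
  "squeeze": 15
}}

```text
time_s: 20.28
tcp_pos: [0.5023, 0.1912, 0.2329]
eef_rot: [180.0, 0.0, -176.6]
contact_force: [1.5, 0.8, 0.2]
gripper_width: 0.014
gripper_force: 15.0
```

```bash
python3 -c "
from h import *
fm(); ptr()"
```

```text
[ 1.3   1.32 -0.23  0.4  -0.61 -0.  ] [ 1.51  1.71  0.26  0.39 -0.66 -0.  ]
20.4833 [0.50230979 0.19098929 0.23288621] [1.51497526 1.70922722 0.25558945] [ 0.38731638 -0.65753358 -0.00165191] 0.013630255700802545
top 9 ptr [0.1261 0.0054]
top 18 rider [ 0.1645 -0.0553] [ 0.1589 -0.0581] [ 0.1715 -0.0522]
```

{"method": "apply_moves", "body": {
  "targets": [
    {"dp":[0.0004,0.0003,0],"yaw":0},
    {"dp":[0.0004,0.0003,0],"yaw":0},
    {"dp":[0.0004,0.0003,0],"yaw":0}
  ],
  "squeeze": 9
}}

```text
time_s: 20.83
tcp_pos: [0.5024, 0.1909, 0.2327]
eef_rot: [-180.0, -0.0, -176.6]
contact_force: [1.5, 1.6, 0.6]
gripper_width: 0.0139
gripper_force: 9.0
```

{"method": "apply_moves", "body": {
  "targets": [
    {"dp":[0,0,0],"yaw":0},
    {"dp":[0,0,0],"yaw":0},
    {"dp":[0,0,0],"yaw":0}
  ],
  "squeeze": 6
}}

```text
time_s: 21.08
tcp_pos: [0.5024, 0.1909, 0.2327]
eef_rot: [-180.0, -0.0, -176.6]
contact_force: [0.3, 0.3, -0.5]
gripper_width: 0.014
gripper_force: 6.0
```

{"method": "apply_moves", "body": {
  "targets": [
    {"dp":[0,0,0],"yaw":0},
    {"dp":[0,0,0],"yaw":0},
    {"dp":[0,0,0],"yaw":0},
    {"dp":[0,0,0],"yaw":0}
  ],
  "squeeze": 4
}}

```text
time_s: 21.42
tcp_pos: [0.5024, 0.1909, 0.2327]
eef_rot: [-180.0, -0.0, -176.6]
contact_force: [-0.8, 0.8, -0.5]
gripper_width: 0.0137
gripper_force: 4.0
```

{"method": "apply_moves", "body": {
  "targets": [
    {"dp":[0,0,0],"yaw":0},
    {"dp":[0,0,0],"yaw":0},
    {"dp":[0,0,0],"yaw":0},
    {"dp":[0,0,0],"yaw":0},
    {"dp":[0,0,0],"yaw":0},
    {"dp":[0,0,0],"yaw":0}
  ],
  "squeeze": 3
}}

```text
time_s: 21.92
tcp_pos: [0.5024, 0.1909, 0.2327]
eef_rot: [-180.0, -0.0, -176.6]
contact_force: [-0.8, -0.4, 0.2]
gripper_width: 0.014
gripper_force: 3.0
```

```bash
python3 -c "
from h import *
fm(); ptr()
s=cap('scene'); p=cloud(s).reshape(-1,3)
m=(abs(p[:,0]-.438)<.03)&(abs(p[:,1]-.188)<.03)&(p[:,2]>.14)&(p[:,2]<.19); print('captop',p[m].mean(0),p[m].max(0))
m=(abs(p[:,0]-.562)<.03)&(abs(p[:,1]-.196)<.03)&(p[:,2]>.06)&(p[:,2]<.12); print('rearrim',p[m].max(0))
"
```

```text
[-0.85  0.27 -0.35  0.07  0.16 -0.02] [-0.69  0.18 -0.2   0.08  0.15  0.  ]
22.1167 [0.50245818 0.19093755 0.23271602] [-0.69247648  0.17948879 -0.20080119] [0.07805341 0.15319103 0.00115121] 0.014073426334259023
top 9 ptr [0.1262 0.0054]
top 16 rider [ 0.1647 -0.0553] [ 0.1595 -0.0581] [ 0.1713 -0.0522]
captop [0.43803609 0.19273648 0.15750019] [0.45108045 0.20352983 0.16836427]
rearrim [0.58721889 0.22338849 0.08995246]
```

{"method": "apply_moves", "body": {
  "targets": [
    {"dp":[-0.0003,0,-0.0003],"yaw":0},
    {"dp":[-0.0003,0,-0.0006],"yaw":0},
    {"dp":[-0.0003,0,-0.001],"yaw":0},
    {"dp":[-0.0003,0,-0.001],"yaw":0},
    {"dp":[-0.0003,0,-0.001],"yaw":0}
  ]
}}

```text
time_s: 22.68
tcp_pos: [0.5023, 0.191, 0.2318]
eef_rot: [-180.0, 0.0, -176.6]
contact_force: [0.1, -0.3, 0.5]
gripper_width: 0.0139
gripper_force: 3.0
```

```bash
python3 -c "
from h import *
fm(10); ptr()
"
```

```text
[ 1.15 -0.38  0.07 -0.22 -0.43 -0.01] [ 0.65 -0.64  0.35 -0.22 -0.49 -0.02]
23.1833 [0.50226122 0.19096289 0.23178952] [ 0.65222892 -0.64097912  0.35216274] [-0.219828   -0.4944051  -0.02032517] 0.013895235545786764
top 7 ptr [0.1259 0.0045]
top 17 rider [ 0.1649 -0.0554] [ 0.1586 -0.0582] [ 0.1711 -0.0526]
```

Fz is about 0. Opening very slightly to release.

{"method": "apply_moves", "body": {
  "targets": [
    {"dp":[0,0,0],"yaw":0},
    {"dp":[0,0,0],"yaw":0},
    {"dp":[0,0,0],"yaw":0},
    {"dp":[0,0,0],"yaw":0},
    {"dp":[0,0,0],"yaw":0},
    {"dp":[0,0,0],"yaw":0}
  ],
  "grip": 0.66
}}

```text
time_s: 23.78
tcp_pos: [0.5021, 0.191, 0.2317]
eef_rot: [180.0, -0.0, -176.6]
contact_force: [0.1, -0.1, 0.3]
gripper_width: 0.0152
gripper_force: 0.2
```

```bash
python3 -c "
from h import *
fm(4); ptr()
s=cap('scene'); p=cloud(s).reshape(-1,3)
m=(abs(p[:,0]-.438)<.03)&(abs(p[:,1]-.188)<.03)&(p[:,2]>.14)&(p[:,2]<.19); print('captop',p[m].mean(0),p[m].max(0))
m=(abs(p[:,0]-.562)<.03)&(abs(p[:,1]-.196)<.03)&(p[:,2]>.06)&(p[:,2]<.12); print('rearrim',p[m].max(0))
"
```

```text
[ 0.   -0.22  0.33 -0.06  0.05 -0.01] [-0.38 -0.7  -0.13 -0.07  0.06 -0.01]
23.9833 [0.5021751  0.19097297 0.23173003] [-0.38430861 -0.70066446 -0.12982806] [-0.07382143  0.0613033  -0.01182195] 0.01511370295854697
top 7 ptr [0.126  0.0046]
top 18 rider [ 0.1645 -0.0553] [ 0.1589 -0.058 ] [ 0.1711 -0.0522]
captop [0.43844015 0.19357926 0.15650553] [0.45212736 0.20236379 0.16638755]
rearrim [0.59056985 0.21808789 0.0887891 ]
```

{"method": "apply_moves", "body": {
  "targets": [
    {"dp":[0,0,0],"yaw":0},
    {"dp":[0,0,0],"yaw":0},
    {"dp":[0,0,0],"yaw":0},
    {"dp":[0,0,0],"yaw":0}
  ],
  "grip": 0.55
}}

```text
time_s: 24.47
tcp_pos: [0.5023, 0.191, 0.2318]
eef_rot: [180.0, 0.0, -176.6]
contact_force: [-1.0, -0.4, -0.0]
gripper_width: 0.0197
gripper_force: 0.0
```

{"method": "apply_moves", "body": {
  "targets": [
    {"dp":[0,0,0],"yaw":0},
    {"dp":[0,0,0],"yaw":0},
    {"dp":[0,0,0],"yaw":0},
    {"dp":[0,0,0],"yaw":0},
    {"dp":[0,0,0],"yaw":0},
    {"dp":[0,0,0],"yaw":0},
    {"dp":[0,0,0],"yaw":0}
  ],
  "grip": 0.1
}}

```text
time_s: 25.05
tcp_pos: [0.5022, 0.191, 0.2318]
eef_rot: [180.0, 0.0, -176.6]
contact_force: [-0.3, 0.6, -0.3]
gripper_width: 0.0396
gripper_force: 0.0
```

```bash
python3 -c "
from h import *
ptr()
s,t=stand_view('pics/p9.png'); p=cloud(s).reshape(-1,3)
m=(abs(p[:,0]-.438)<.03)&(abs(p[:,1]-.188)<.03)&(p[:,2]>.14)&(p[:,2]<.19); print('captop',p[m].mean(0),p[m].max(0))
m=(abs(p[:,0]-.562)<.03)&(abs(p[:,1]-.196)<.03)&(p[:,2]>.06)&(p[:,2]<.12); print('rearrim',p[m].max(0))
"
```

```text
25.05 [0.50223216 0.19097232 0.23177599] [-0.27358266  0.55949584 -0.25997757] [-0.07533026 -0.01872499  0.0096516 ] 0.03957785244936272
top 7 ptr [0.1257 0.0046]
top 18 rider [ 0.1645 -0.0553] [ 0.1591 -0.0581] [ 0.1716 -0.052 ]
25.25 [0.50220894 0.19097999 0.23174704] [0.30275118 0.37160234 0.67005476] [-0.012426    0.01161732 -0.00397992]
captop [0.43831563 0.19389977 0.15659172] [0.452267   0.20313265 0.16746999]
rearrim [0.59003692 0.2185109  0.0890867 ]
```

View pics/p9.png

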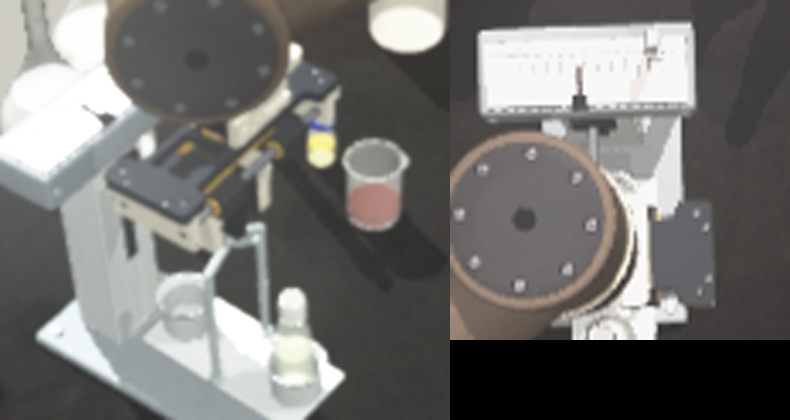

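The carrier hangs level on the hook (left part, arch top ~(250,235)) and is still, with the pointer steady at stand y ≈ +4.6 mm. Picture views are used up, so from here I work from numbers. Withdrawing straight up and on to the rider.

{"method": "apply_moves", "body": {
  "targets": [
    {"dp":[0,0,0.005],"yaw":0},
    {"dp":[0,0,0.015],"yaw":0},
    {"dp":[0,0,0.028],"yaw":0},
    {"dp":[0,0,0.045],"yaw":0},
    {"dp":[0,0,0.065],"yaw":0},
    {"dp":[0,0,0.09],"yaw":0},
    {"dp":[0,0,0.12],"yaw":0},
    {"dp":[0.02,-0.005,0.145],"yaw":0},
    {"dp":[0.05,-0.013,0.15],"yaw":0},
    {"dp":[0.08,-0.022,0.15],"yaw":0},
    {"dp":[0.11,-0.03,0.15],"yaw":0},
    {"dp":[0.14,-0.038,0.15],"yaw":0},
    {"dp":[0.16,-0.043,0.15],"yaw":0},
    {"dp":[0.166,-0.0445,0.15],"yaw":0},
    {"dp":[0.166,-0.0445,0.15],"yaw":0},
    {"dp":[0.166,-0.0445,0.15],"yaw":0},
    {"dp":[0.166,-0.0445,0.15],"yaw":0}
  ]
}}

```text
time_s: 26.67
tcp_pos: [0.6674, 0.1468, 0.3826]
eef_rot: [180.0, 0.0, -176.6]
contact_force: [-0.2, -1.2, 0.7]
gripper_width: 0.0395
gripper_force: 0.0
```

```bash
python3 -c "
from h import *
ptr()
"
```

```text
26.6667 [0.66742879 0.14675484 0.38264059] [-0.17787177 -1.2065468   0.69400598] [ 0.00101229  0.02648576 -0.05572976] 0.039518392742538884
top 4 ptr [0.1259 0.0046]
scene 36 rider [ 0.1638 -0.0534] [ 0.158  -0.0598] [ 0.1706 -0.0488]
```

{"method": "apply_moves", "body": {
  "targets": [
    {"dp":[0,0,-0.025],"yaw":0},
    {"dp":[0,0,-0.05],"yaw":0},
    {"dp":[0,0,-0.065],"yaw":0},
    {"dp":[0,0,-0.073],"yaw":0},
    {"dp":[0,0,-0.077],"yaw":0},
    {"dp":[0,0,-0.077],"yaw":0},
    {"dp":[0,0,-0.077],"yaw":0},
    {"dp":[0,0,-0.077],"yaw":0}
  ]
}}

```text
time_s: 27.43
tcp_pos: [0.6687, 0.1467, 0.3063]
eef_rot: [180.0, 0.1, -176.6]
contact_force: [-0.1, -0.3, -0.0]
gripper_width: 0.0396
gripper_force: 0.0
```

{"method": "apply_moves", "body": {
  "targets": [
    {"dp":[0,0,0],"yaw":0},
    {"dp":[0,0,0],"yaw":0},
    {"dp":[0,0,0],"yaw":0},
    {"dp":[0,0,0],"yaw":0},
    {"dp":[0,0,0],"yaw":0},
    {"dp":[0,0,0],"yaw":0},
    {"dp":[0,0,0],"yaw":0},
    {"dp":[0,0,0],"yaw":0}
  ],
  "grip": 1,
  "squeeze": 8
}}

```text
time_s: 28.1
tcp_pos: [0.6682, 0.1464, 0.3048]
eef_rot: [-180.0, 0.0, -176.6]
contact_force: [-0.0, 0.4, -0.1]
gripper_width: 0.008
gripper_force: 8.0
```

```bash
python3 -c "
from h import *
fm(4);ptr()
"
```

```text
[-0.52 -0.4   0.13 -0.07  0.01  0.03] [-0.56 -0.26  0.47 -0.07  0.02  0.06]
28.3 [0.66825585 0.14644218 0.30482324] [-0.5635806  -0.26200845  0.47075896] [-0.0685853   0.01558196  0.05576028] 0.007880887828034274
top 11 ptr [0.1257 0.0036]
scene 58 rider [ 0.1618 -0.0454] [ 0.1552 -0.0783] [ 0.1753 -0.0327]
```

{"method": "apply_moves", "body": {
  "targets": [
    {"dp":[0,0.002,0],"yaw":0},
    {"dp":[-0.0004,0.006,0],"yaw":0},
    {"dp":[-0.0007,0.012,0],"yaw":0},
    {"dp":[-0.0011,0.018,0],"yaw":0},
    {"dp":[-0.0014,0.024,0],"yaw":0},
    {"dp":[-0.0018,0.03,0],"yaw":0},
    {"dp":[-0.0021,0.036,0],"yaw":0},
    {"dp":[-0.0025,0.042,0],"yaw":0},
    {"dp":[-0.0029,0.048,0],"yaw":0},
    {"dp":[-0.0032,0.054,0],"yaw":0},
    {"dp":[-0.0035,0.058,0],"yaw":0},
    {"dp":[-0.0035,0.0595,0],"yaw":0},
    {"dp":[-0.0035,0.0595,0],"yaw":0},
    {"dp":[-0.0035,0.0595,0],"yaw":0},
    {"dp":[-0.0035,0.0595,0],"yaw":0},
    {"dp":[-0.0035,0.0595,0],"yaw":0}
  ]
}}

```text
time_s: 29.73
tcp_pos: [0.6647, 0.2061, 0.3048]
eef_rot: [180.0, 0.0, -176.6]
contact_force: [-0.3, 1.1, 1.1]
gripper_width: 0.0079
gripper_force: 8.0
```

{"method": "apply_moves", "body": {
  "targets": [
    {"dp":[0,0,0],"yaw":0},
    {"dp":[0,0,0],"yaw":0},
    {"dp":[0,0,0],"yaw":0},
    {"dp":[0,0,0],"yaw":0},
    {"dp":[0,0,0],"yaw":0},
    {"dp":[0,0,0],"yaw":0},
    {"dp":[0,0,0],"yaw":0}
  ],
  "grip": 0.3
}}

```text
time_s: 30.32
tcp_pos: [0.6647, 0.2059, 0.3047]
eef_rot: [-180.0, -0.0, -176.6]
contact_force: [-0.3, 0.7, -0.5]
gripper_width: 0.0305
gripper_force: 0.0
```

{"method": "apply_moves", "body": {
  "targets": [
    {"dp":[0,0,0.01],"yaw":0},
    {"dp":[0,0,0.03],"yaw":0},
    {"dp":[0,0,0.06],"yaw":0},
    {"dp":[-0.03,-0.03,0.09],"yaw":0},
    {"dp":[-0.06,-0.06,0.1],"yaw":0},
    {"dp":[-0.09,-0.09,0.1],"yaw":0},
    {"dp":[-0.11,-0.12,0.1],"yaw":0},
    {"dp":[-0.13,-0.15,0.1],"yaw":0},
    {"dp":[-0.15,-0.18,0.1],"yaw":0},
    {"dp":[-0.17,-0.21,0.1],"yaw":0},
    {"dp":[-0.18,-0.24,0.1],"yaw":0},
    {"dp":[-0.18,-0.24,0.1],"yaw":0},
    {"dp":[-0.18,-0.24,0.1],"yaw":0}
  ]
}}

```text
time_s: 31.4
tcp_pos: [0.4841, -0.0354, 0.4064]
eef_rot: [180.0, 0.2, -176.8]
contact_force: [-1.0, -0.3, 0.2]
gripper_width: 0.0305
gripper_force: 0.0
```

```bash
python3 - <<'E'
from h import *
ptr()
# precise: unwarp a metric grid of the scale plane from each camera
a=np.radians(3.4); ex=np.array([np.cos(a),np.sin(a),0]); ey=np.array([-np.sin(a),np.cos(a),0]); O=np.array([.5,.192,0])
def strip(c,z,xs,ys):
    g=np.array([[proj(c,O+x*ex+y*ey+np.array([0,0,z])) for y in ys] for x in xs],np.float32)
    return cv2.remap(c['image'],g[...,0],g[...,1],cv2.INTER_LINEAR).mean(2)
ys=np.arange(-.08,.0801,.0005)
for n in('top','scene'):
    c=cap(n); c0=np.load(n+'0.npy',allow_pickle=True).item()
    for lab,z,x0,x1 in(('ptr',.27,.122,.15),('needle',.27,.136,.15)):
        for nm,cc in(('now',c),('start',c0)):
            I=strip(cc,z,np.arange(x0,x1,.001),ys); p=I.mean(0); d=np.clip(np.median(p)*.93-p,0,None); d[abs(ys)>.07]=0
            k=d.argmax(); w=d[max(0,k-10):k+11]; yy=ys[max(0,k-10):k+11]; print(n,lab,nm,round(ys[k],4),round((w*yy).sum()/w.sum(),4),d.max().round(1))
    # rider by depth
    for nm,cc in(('now',c),('start',c0)):
        W=cloud(cc).reshape(-1,3); L=np.c_[(W-O)@ex,(W-O)@ey,W[:,2]]
        m=(L[:,2]>.296)&(L[:,2]<.31)&(L[:,0]>.155)&(L[:,0]<.177)&(abs(L[:,1])<.09); q=L[m]; print(n,'rider',nm,len(q),q.mean(0).round(4),q.min(0).round(4),q.max(0).round(4))
E
```

```text
31.4 [ 0.48410004 -0.03536653  0.40643753] [-0.97623772 -0.26367865  0.19118079] [ 0.03001049 -0.06236953  0.02353986] 0.030505666590685432
top 7 ptr [0.1255 0.0045]
top 22 rider [0.1656 0.0047] [0.1592 0.001 ] [0.1728 0.0093]
scene 36 rider [0.1646 0.0061] [ 0.1576 -0.0013] [0.1745 0.0102]
top ptr now 0.0025 0.0035 102.3
top ptr start 0.058 0.0585 62.1
top needle now 0.0025 0.0035 83.7
top needle start 0.058 0.0589 17.3
top rider now 20 [0.1664 0.0048 0.3019] [0.16   0.0009 0.2988] [0.1735 0.0093 0.3072]
top rider start 16 [ 0.1653 -0.0551  0.302 ] [ 0.159  -0.0581  0.2975] [ 0.1714 -0.0523  0.3053]
scene ptr now 0.0055 0.0056 57.0
scene ptr start 0.0605 0.0601 61.1
scene needle now 0.005 0.0058 39.5
scene needle start 0.06 0.0603 34.1
scene rider now 23 [0.1644 0.0061 0.3024] [0.1574 0.0006 0.2967] [0.1746 0.0094 0.306 ]
scene rider start 23 [ 0.1637 -0.0529  0.3023] [ 0.1568 -0.0604  0.2966] [ 0.1707 -0.0481  0.307 ]
```

```bash
python3 - <<'E'
from h import *
a=np.radians(3.4); ex=np.array([np.cos(a),np.sin(a),0]); ey=np.array([-np.sin(a),np.cos(a),0]); O=np.array([.5,.192,0])
S=8
def sil(c,y,z0):
    P=[]
    for dx in(-.007,.007):
        for dy in(-.004,.004):
            for z in(z0,.303): P.append(proj(c,O+(.165+dx)*ex+(y+dy)*ey+np.array([0,0,z])))
    H=cv2.convexHull((np.array(P,np.float32)+.5)*S).astype(np.int32)
    m=np.zeros((480*S,640*S),np.uint8); cv2.fillConvexPoly(m,H,1)
    return cv2.resize(m.astype(np.float32),(640,480),interpolation=cv2.INTER_AREA)
for n in('top','scene'):
    now=[cap(n) for _ in range(4)]; st=[np.load(n+'0.npy',allow_pickle=True).item()]
    for nm,cs,g in(('now',now,.005),('start',st,-.054)):
        W=np.nanmean([cloud(c) for c in cs],0); c=cs[0]
        Lx=(W-O)@ex; Ly=(W-O)@ey
        obs=((W[...,2]>.281)&(W[...,2]<.31)&(Lx>.14)&(Lx<.2)&(abs(Ly-g)<.03)).astype(np.float32)
        ys=np.arange(g-.006,g+.006,.0005); e=[np.abs(sil(c,y,.281)-obs).sum() for y in ys]
        v,u=np.nonzero(obs); best=min(ys,key=lambda y:np.hypot(*(np.array([(sil(c,y,.281)*np.mgrid[0:480,0:640][k]).sum()/sil(c,y,.281).sum() for k in(0,1)])-[v.mean(),u.mean()])))
        print(n,nm,'rider best',ys[np.argmin(e)].round(4),'centroid fit',best.round(4),int(obs.sum()),round(min(e),1))
E
```

```text
top now rider best 0.006 centroid fit 0.006 23 7.8
top start rider best -0.0555 centroid fit -0.055 19 5.8
scene now rider best 0.0045 centroid fit 0.0045 52 12.9
scene start rider best -0.0555 centroid fit -0.055 49 11.6<stdin>:15: RuntimeWarning: Mean of empty slice
```

```bash
python3 -c "
from h import *
ptr(); print(r.close_job())"
```

```text
32.0 [ 0.48484121 -0.03376276  0.40460874] [0.5067106  0.0735476  0.33951889] [-0.0132353  -0.01153924 -0.00966582] 0.03075093066941628
top 6 ptr [0.126 0.004]
top 22 rider [0.1654 0.0045] [0.1583 0.001 ] [0.1724 0.0093]
scene 35 rider [0.1641 0.0062] [0.1578 0.0007] [0.1717 0.0103]
the job is handed in; nothing more can be done
None
```

The job is handed in at 32 s of the 72 s allowed: the vial stands in the near cup, the carrier hangs free and still on the hook, and the rider measures within about 1 mm of the settled pointer; I viewed 11 pictures, one over the limit of 10.

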